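Open the child-safe tub of kettle descaling tablets

ROBOT

A 7-joint arm with a two-finger parallel gripper is mounted at the origin on a cart in front of the work surface, level with it; the furniture and walls round the work are solid. World frame = base frame: x ahead of the robot, y to its left, z up, the work surface at z = 0. Lengths are in m, angles in rad, forces in N, time in s.
With the tool pointing down it reaches from about 0.425 to 0.925 m from the base axis. Payload 6.8 kg.
Tool frame: the origin (TCP) lies where the fingers leave the gripper's body, on its centre line; the fingertips stand 73 mm ahead of it and the grasp point (between the pads) lies 54 mm ahead of it; z points along the fingers, y is the line along which they close (so a half turn about z gives the same grasp; the last joint's range is limited). The gripper opens to 85 mm and grips with 20 to 120 N. Pads are 22 mm wide; open, the fingers measure 114 mm over their backs; the gripper's body (76 mm by 85 mm) begins 54 mm behind the grasp point. The pads swing forward as they close: fully open they stand 13 mm farther back than shut.
Start: joints at [-1.32, 0.477, 0.022, 1.555, -0.011, 1.109, -0.083], TCP at [0.237, 0.632, 0.304] pointing down, gripper open.
Joint ranges: [-2.96, 2.96], [-0.34, 2.1], [-1.41, 1.46], [0.24, 2.44], [-1.37, 4.51], [0.17, 1.92], [-2.96, 2.96]. Speed limits (rad/s): [2.39, 2.39, 3.14, 3.14, 3.14, 3.14, 3.14].

INTERFACE

Orientations are given as a rotation vector (axis times angle).
In Python, from bench import r gives the robot as it stands.
- The arm moves only by the tool advance, called after "Request:" as name([rows], argument=value, ...), one row to a line, values as JSON. Schema: {"type":"object","properties":{"ticks":{"type":"array","items":{"type":"array","items":{"type":"array","items":{"type":"number"},"minItems":6,"maxItems":6},"minItems":1,"maxItems":5},"minItems":1,"maxItems":1},"finger_gap":{"type":"number"},"grip_n":{"type":"number"},"only":{"type":"string"},"quiet":{"type":"boolean"},"lines":{"type":"string"}},"required":["ticks"],"additionalProperties":false}. ticks is a list that holds a single list of rows (three levels of brackets), with 1 to 5 rows, each of 6 numbers: dx, dy, dz in m, then a rotation vector rx, ry, rz in rad; each row is the pose to reach, as a shift and turn from the pose commanded when the call began, along the tool's axes at that moment; what a row does not reach only later rows make up. A row lasts 1/10 s, in which the tool goes at most 0.05 m and 0.15 rad, less where a joint would pass 70% of its speed; a pose out of reach is approached as far as the arm can. finger_gap is the finger opening in m, set as the call begins (left out keeps the last). The fingers move at their own pace and stop on an object; grip_n is the grip in N (left out, the last holds). Time passes only in rows, so rows that do not move let the fingers close. The tool returns the time, the measured TCP pose, the force, the opening and the grip force at its end. only (a regular expression) keeps the lines of the reply that match it, lines (a string "A,B") keeps lines A to B, and quiet returns only ok. Input that does not fit is refused with a message, and nothing moves.
- r.get_obs(): the state, without advancing time (a new reading comes with each control period).
- r.grab_frame(name): name is "side" or "top" or "wrist"; returns (picture, depth): 400x640x3 uint8, blue, green, red; 400x640 float32, m along the optical axis (not along the pixel's ray), 0 where there is no reading.
- r.camera_info(name): a dict with "camera_matrix" (3x3 intrinsics, pixels), "R" (3x3) and "t" (3): a world point X has camera coordinates R X + t. Camera axes: x right, y down, z forward; pixel columns grow to the right and rows downward; lengths in m; the calibration is good to about 2 mm. The wrist camera is an equidistant fisheye: a pixel r from the principal point sees the ray r / f radians off the axis. A picture is of the moment at which its call begins: read the wrist's pose just before it. camera_info takes no time and is no camera call; for the wrist camera it gives the pose at the moment of the call.
- r.hand_in(): hands the job in; it is judged then, once.
The state is a dict: "clock": time; "joints": joint angles; "qvel": joint speeds; "tau": joint torques, N m; "tcp_pos": TCP position; "orientation": TCP orientation; "contact_force": force on the tool from outside, world axes, zero at the start; "moment": the same for the moment, N m; "grip_width": finger opening in m; "gripper_force": force on a finger pad.
Only numpy, scipy, OpenCV 4.12 (cv2) and the standard library are available. Lean on these libraries where they do the work, as an engineer would, in place of code of your own. Each camera call takes 0.05 s, during which the arm holds its last target. There are 200 camera calls.

TASK

The kettle is due for descaling: stand the closed square tablet bottle upright, fully home, in the square well of the suction-foot holder, which keeps it from turning. Then press its white child-safe cap down against its spring, keep it pressed while you twist it anticlockwise until it stops, and lift it off, leaving the bottle standing in the holder. Finish while still holding the cap in the gripper, level and straight above the open bottle, about 5 cm clear of its mouth, so that a tablet can be taken and the cap put straight back; keep the bottle upright throughout and leave the mug, the egg timer and the teaspoon alone.

Things in the scene. Friction and masses are not known exactly. Their poses are not given: they have to be found in the camera images.
- bottle: Teal tablet bottle, loose, 0.13 to 0.21 kg. Body: square column 52 x 52 mm, corners rounded to 8 mm, flat sides up to 75 mm, then a shoulder to a round neck at 86 mm. 117 mm tall with its cap. Origin: centre of the underside; z up, x and y square to the flat sides (fits the well in any of four yaws).
- cap: White ribbed push-and-turn cap, 46 mm across, 26 mm tall, 45 g, loose but locked on the bottle at the start. Origin: centre of its lower edge (91 mm above the bottle's underside, 5 mm above the shoulder); z up; closed, its x axis agrees with the bottle's. It neither turns (more than a few degrees) nor lifts until pressed down 3 mm. Round: grip the ribbed side at any yaw.
- cap_top (a point): Centre of the cap's flat top, 26 mm above its origin. Kept pressed down, the cap turns anticlockwise seen from above; from 45 degrees its three inner lugs are free of the neck's ledges, at about 76 degrees it meets a stop; between 50 and 76 degrees it lifts straight off (lugs clear the neck's ledges after 10 mm, the cap clears the rim after 17 mm).
- cap_spring (a joint): Sprung disc inside the cap: 0 when closed, grows in m as the cap is pressed down: 3 mm (0.003, about 12 N) frees the safety tooth, hard stop at 4.5 mm (0.0045, 15 N); -0.003 with the cap off.
- mouth (a point): Centre of the bottle's mouth at the neck's rim, 108 mm above the bottle's underside; moves with the bottle, axes as the bottle's.
- holder: Dark grey bottle holder held to the worktop by a round black suction foot (100 mm across); it does not move. Block 74 x 74 mm, top at 32 mm, with a square well 55 x 55 mm, 22 mm deep, floor at 10 mm, mouth chamfered 3 mm. Origin: centre of the foot's underside; z up, x and y square to the well's sides.
- well_floor (a point): Centre of the well's floor, 10 mm above the holder's origin; axes as the holder's. Keep the arm and gripper clear of the fixed furniture: a tall oven cabinet at the left fills x from 0.31 m and y from 0.41 m on; wall cupboards hang over the back of the worktop, underside at z = 0.48 m, front at x = 0.60 m.
- mug: Green and white mug, 86 mm across, 88 mm high, behind the work; leave alone.
- egg_timer: Turquoise and white egg timer, 63 mm across, 58 mm high, behind the work; leave alone.
- teaspoon_1: Steel teaspoon, 130 mm long, lying behind the work; leave alone.

How it is judged:
On the way, in this order (a step that is already met when the one before it is completed fails the run):
1. the closed bottle stands fully home in the holder's well (z of bottle in the frame of well_floor below 0.003 m and horizontal distance between bottle and well_floor below 0.006 m and angle between bottle's own z axis and vertical below 0.06 rad and z of cap in the frame of bottle below 0.094 m and angle between the x axis of cap and the x axis of bottle, either way round below 0.2 rad and linear speed of bottle below 0.02 m/s), for 0.2 s.
2. the cap is held pressed down on the bottle while it is twisted past the safety tooth (value of joint cap_spring above 0.0018 m and angle between the x axis of cap and the x axis of bottle, either way round above 0.35 rad and z of bottle in the frame of well_floor below 0.004 m), for 0.04 s.
At the end, for the whole second after the job is handed in: The fingers hold the cap still and level (within 0.2 rad), its lower edge 25 to 100 mm above the bottle's mouth and within 20 mm of straight above it, touching the bottle nowhere; the open bottle stands untouched and upright in the well, its foot on the well's floor (within 3 mm) (z of cap in the frame of mouth between 0.025 and 0.1 m and horizontal distance between cap and mouth below 0.02 m and angle between cap's own z axis and vertical below 0.2 rad and contact force between the fingers and cap above 1 N and contact force between each of cap, the arm, the fingers and bottle below 0.1 N and linear speed of each of cap, bottle below 0.02 m/s and z of bottle in the frame of well_floor below 0.003 m and horizontal distance between bottle and well_floor below 0.006 m and angle between bottle's own z axis and vertical below 0.06 rad); the arm keeps its last pose, push and grip.
It fails at once if the mug, the egg timer or the teaspoon is pushed out of its place (20 mm) (distance of any of mug, egg_timer, teaspoon_1 from where it was at the start of the episode above 0.02 m).
It fails at once if the bottle is tipped (more than 0.5 rad) (angle between bottle's own z axis and vertical above 0.5 rad).
It also fails if it takes over 61 s, if anything falls off the work surface, if the arm or the gripper's body presses on something with over 40 N, if the wrist force passes 120 N, or if a joint passes its speed limit or range.

## Working session

There is one attempt and no reset: what is moved stays moved. The work goes in short steps, Python scripts to look and compute and a tool call to move; the robot and the scene stay as the last step left them, time stands still between calls to the robot, and variables do not carry over. Pictures are saved under pics/ and viewed, at most 10 in all, crops included, and the job is handed in when it is done.

```bash
ls; mkdir -p pics
```

Create h.py:
```python
import numpy as np,cv2
from scipy.spatial.transform import Rotation as Ro
from bench import r
def px2w(name,u,v,d):
    c=r.camera_info(name);K=np.array(c["camera_matrix"]);R=np.array(c["R"]);t=np.array(c["t"])
    p=np.linalg.inv(K)@np.array([u,v,1.])*d
    return R.T@(p-t)
def cloud(name,d):
    c=r.camera_info(name);K=np.array(c["camera_matrix"]);R=np.array(c["R"]);t=np.array(c["t"])
    v,u=np.mgrid[:d.shape[0],:d.shape[1]]
    p=np.stack([(u-K[0,2])/K[0,0]*d,(v-K[1,2])/K[1,1]*d,d],-1)
    return (p-t)@R
```

Run:
```python
from h import *
for n in("top","side"):
    im,d=r.grab_frame(n);cv2.imwrite(f"pics/{n}0.png",im);np.save(f"pics/{n}0.npy",d)
    c=r.camera_info(n);print(n,np.round(c["camera_matrix"],1).tolist(),np.round(-np.array(c["R"]).T@c["t"],3),np.round(c["R"],2).tolist())
o=r.get_obs();print(o)
print(Ro.from_rotvec(o["orientation"]).as_matrix().round(3))
```

```text
bench.py
pics
top [[504.6, 0.0, 313.0], [0.0, 504.6, 202.5], [0.0, 0.0, 1.0]] [0.333 0.127 1.069] [[-0.03, -1.0, 0.01], [-0.98, 0.03, -0.19], [0.19, -0.01, -0.98]]
side [[450.9, 0.0, 319.0], [0.0, 450.9, 201.1], [0.0, 0.0, 1.0]] [ 0.324 -0.493  0.674] [[0.94, -0.34, -0.0], [-0.22, -0.62, -0.76], [0.25, 0.71, -0.66]]
{'clock': 0.1, 'joints': array([-1.32008711,  0.47772333,  0.02233577,  1.55633583, -0.01151713,
        1.10928081, -0.0831127 ]), 'qvel': array([ 0.00141195, -0.00482194, -0.00146587, -0.00389268, -0.00114475,
        0.00115958, -0.00026261]), 'tau': array([ 4.38737581e-03, -5.97753775e+01,  1.61387376e+00, -2.81953239e+01,
        1.28676061e-02,  4.97130502e-03,  1.29593752e-05]), 'tcp_pos': array([0.23688476, 0.63163748, 0.30302581]), 'orientation': array([-5.60554134e-01, -3.09098324e+00,  2.52605405e-03]), 'contact_force': array([-0.11922912,  0.17266642,  0.31153855]), 'moment': array([-0.027535  ,  0.0154578 , -0.00144722]), 'gripper_force': 0.0, 'grip_width': 0.08526304775243952}
[[-0.936  0.351 -0.   ]
 [ 0.351  0.936 -0.002]
 [-0.    -0.002 -1.   ]]
```

View pics/top0.png

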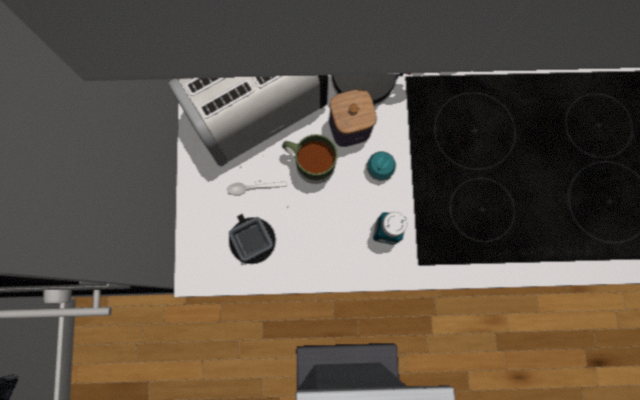

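View pics/side0.png

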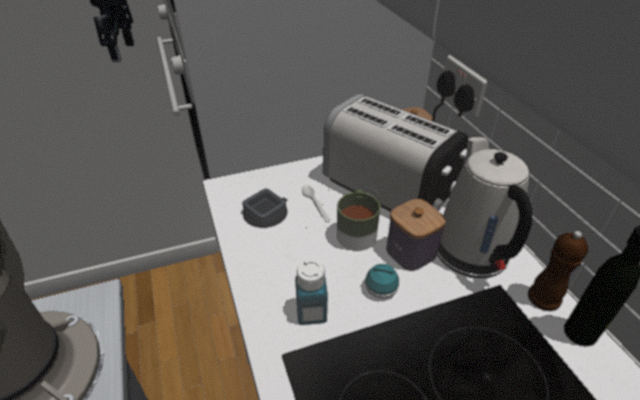

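The bottle is at about (390,228) in the top view and (312,292) in the side view. The holder is at (252,240) top and (265,207) side. The mug, timer and spoon are behind them.

Run:
```python
from h import *
P=cloud("top",np.load("pics/top0.npy"))
im=cv2.imread("pics/top0.png")
def reg(u0,u1,v0,v1,z0,z1,nm):
    Q=P[v0:v1,u0:u1].reshape(-1,3);m=(Q[:,2]>z0)&(Q[:,2]<z1);Q=Q[m]
    rc=cv2.minAreaRect((Q[:,:2]*1000).astype(np.float32))
    (cx,cy),rad=cv2.minEnclosingCircle((Q[:,:2]*1000).astype(np.float32))
    print(nm,len(Q),Q.mean(0).round(4),Q[:,2].min().round(4),Q[:,2].max().round(4),"rect",np.round(rc[0],1),np.round(rc[1],1),round(rc[2],1),"circ",round(cx,1),round(cy,1),round(rad,1))
reg(365,415,200,255,.108,.13,"captop")
reg(365,415,200,255,.055,.08,"bottle body")
reg(365,415,200,255,.01,.08,"bottle all")
reg(220,285,208,270,.026,.04,"holder top")
reg(220,285,208,270,.006,.018,"holder floor/low")
reg(238,268,225,255,.006,.018,"well")
reg(300,335,135,182,.07,.1,"mug")
S=cloud("side",np.load("pics/side0.npy"))
P=S
reg(285,340,255,330,.108,.13,"S captop")
reg(285,340,255,330,.01,.07,"S body")
reg(240,290,185,225,.028,.04,"S holder top")
a=cv2.resize(im[195:275,220:300],None,fx=5,fy=5,interpolation=2)
b=cv2.resize(im[195:275,350:430],None,fx=5,fy=5,interpolation=2)
cv2.imwrite("pics/c1.png",np.hstack([a,b]))
```

```text
captop 449 [ 0.4695 -0.0407  0.1177] 0.1081 0.123 rect [469.7 -41.7] [45.1 44.1] 89.4 circ 470.2 -41.6 23.0
bottle body 102 [ 0.4585 -0.0276  0.0698] 0.0551 0.08 rect [464.  -30.1] [66.2 40.5] 27.4 circ 469.8 -41.3 33.1
bottle all 218 [ 0.458  -0.0274  0.0503] 0.0101 0.08 rect [489.6 -51.9] [ 59.6 103.7] 61.9 circ 486.5 -58.1 56.5
holder top 575 [0.4576 0.2436 0.0322] 0.0261 0.0377 rect [458.1 243.4] [74.7 75.2] 25.6 circ 459.2 243.7 48.5
holder floor/low 944 [0.4593 0.2427 0.0107] 0.006 0.0178 rect [460.3 248.1] [128.1 125. ] 88.4 circ 455.7 239.0 79.9
well 661 [0.4598 0.2432 0.0116] 0.0061 0.0178 rect [459.5 242.6] [62.4 62.3] 88.9 circ 459.6 242.8 43.8
mug 311 [0.6203 0.1027 0.0833] 0.0702 0.0938 rect [618.  102.6] [69.7 84.3] 88.5 circ 619.5 104.7 43.7
S captop 543 [ 0.4683 -0.044   0.1155] 0.1081 0.1196 rect [468.9 -41.8] [43.4 44.2] 22.6 circ 468.9 -41.1 23.3
S body 659 [ 0.4624 -0.0645  0.0411] 0.0102 0.07 rect [458.3 -57.5] [27.  58.9] 47.6 circ 466.3 -48.7 29.5
S holder top 315 [0.458  0.2424 0.0303] 0.028 0.0352 rect [458.1 243.3] [74.1 76.4] 24.5 circ 458.1 243.7 47.6
```

View pics/c1.png

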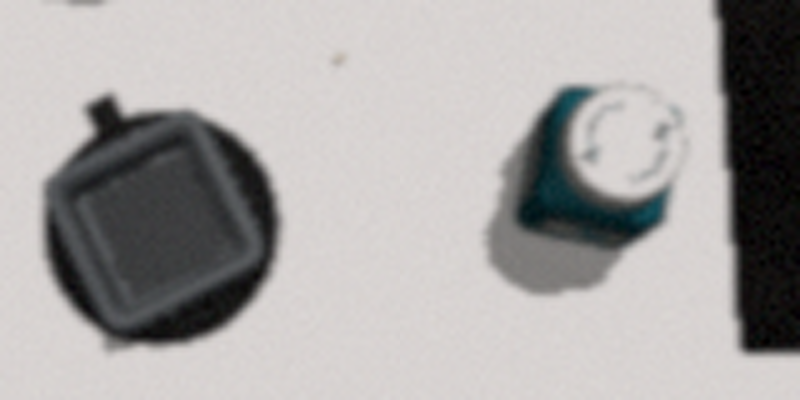

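Run:
```python
from h import *
from scipy.optimize import least_squares
def fit(Q,h,rr,x0):
    def f(p):
        c,s=np.cos(p[2]),np.sin(p[2]);q=(Q[:,:2]-p[:2])@np.array([[c,-s],[s,c]])
        a=np.abs(q)-(h-rr)
        return np.linalg.norm(np.maximum(a,0),axis=1)+np.minimum(a.max(1),0)-rr
    best=min((least_squares(f,[*x0,t],loss="soft_l1",f_scale=.001) for t in np.radians([0,22,45,67])),key=lambda s:s.cost)
    print(len(Q),best.x[:2].round(4),np.degrees(best.x[2])%90,np.abs(best.fun).mean()*1000)
S=cloud("side",np.load("pics/side0.npy"));Q=S[255:330,285:340].reshape(-1,3)
Q=Q[(Q[:,2]>.012)&(Q[:,2]<.068)&(np.hypot(Q[:,0]-.469,Q[:,1]+.0415)<.042)]
fit(Q,.026,.008,[.469,-.0415])
T=cloud("top",np.load("pics/top0.npy"));Q2=T[200:255,365:415].reshape(-1,3)
Q2=Q2[(Q2[:,2]>.012)&(Q2[:,2]<.068)&(np.hypot(Q2[:,0]-.469,Q2[:,1]+.0415)<.042)]
fit(Q2,.026,.008,[.469,-.0415]); fit(np.vstack([Q,Q2]),.026,.008,[.469,-.0415])
# holder yaw via radial edge of top rim from minAreaRect done: outer wall pts
for C,sl in((T,(slice(208,270),slice(220,285))),(S,(slice(185,225),slice(240,290)))):
    H=C[sl].reshape(-1,3);H=H[(H[:,2]>.027)&(H[:,2]<.036)]
    hull=cv2.convexHull((H[:,:2]*1000).astype(np.float32))[:,0]/1000
    fit(hull,.037,.004,[.458,.243])
```

```text
616 [ 0.4696 -0.0403] 76.00177205219774 0.5961324944024559
150 [ 0.4703 -0.0416] 76.09567258387617 0.21116689510290648
766 [ 0.4702 -0.0406] 76.0199591434669 0.6296533531051589
30 [0.4581 0.2433] 24.28311096014544 0.9350430903628819
24 [0.4577 0.2438] 25.819888348472038 1.135734270033441
```

Create rel.py:
```python
import sys
from h import *
# rel.py x y z yaw_deg(bearing of tool y): shift and turn in tool axes from measured pose
x,y,z,yaw=map(float,sys.argv[1:5]);o=r.get_obs();R=Ro.from_rotvec(o["orientation"]);b=np.radians(yaw)
Y=np.array([np.cos(b),np.sin(b),0]);Z=np.array([0,0,-1.]);T=Ro.from_matrix(np.c_[np.cross(Y,Z),Y,Z])
print("d",(R.inv().apply(np.array([x,y,z])-o["tcp_pos"])).round(4),"rv",(R.inv()*T).as_rotvec().round(4),"j",o["joints"].round(2),"F",o["contact_force"].round(1),"clk",o["clock"])
```

```text
(no output)
```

Request:
advance([
  [[-0.01, -0.045, 0, 0, 0, 0], [-0.02, -0.09, 0, 0, 0, 0], [-0.032, -0.135, 0, 0, 0, 0], [-0.043, -0.18, 0, 0, 0, 0], [-0.053, -0.217, 0, 0, 0, 0]],
], finger_gap=0.085)

```text
clock: 0.6
tcp_pos: [0.21, 0.4074, 0.3034]
orientation: [-0.561, -3.091, 0.002]
contact_force: [-0.0, 0.1, 1.1]
grip_width: 0.0852
gripper_force: 0.0
```

```bash
python3 rel.py .33 .31 .28 40; python3 rel.py .45 .15 .26 10
```

```text
d [-0.1466 -0.049   0.0234] rv [-1.400e-03  5.000e-04  5.135e-01] j [-1.25  0.12  0.02  2.05 -0.    0.97 -0.02] F [-0.   0.1  1.1] clk 0.6
d [-0.3151 -0.1566  0.0436] rv [-1.2000e-03  8.0000e-04  1.0371e+00] j [-1.25  0.12  0.02  2.05 -0.    0.97 -0.02] F [-0.   0.1  1.1] clk 0.6
```

Request:
advance([
  [[-0.045, -0.015, 0.007, 0, 0, 0.14], [-0.09, -0.03, 0.014, 0, 0, 0.28], [-0.13, -0.044, 0.02, 0, 0, 0.42], [-0.147, -0.049, 0.023, 0, 0, 0.513]],
])

```text
clock: 1.0
tcp_pos: [0.3333, 0.3092, 0.2804]
orientation: [1.341, 2.84, -0.002]
contact_force: [-0.6, 0.8, -0.0]
grip_width: 0.085
gripper_force: 0.0
```

```bash
python3 rel.py .45 .15 .26 10
```

```text
d [-0.197  -0.011   0.0207] rv [-4.000e-04  1.400e-03  5.141e-01] j [-1.07  0.14  0.2   2.1  -0.03  0.91 -0.16] F [-0.6  0.8 -0. ] clk 1.0
```

Request:
advance([
  [[-0.045, -0.003, 0.005, 0, 0, 0.14], [-0.09, -0.006, 0.01, 0, 0, 0.28], [-0.135, -0.008, 0.015, 0, 0, 0.42], [-0.18, -0.01, 0.02, 0, 0, 0.514], [-0.197, -0.011, 0.021, 0, 0, 0.514]],
])

```text
clock: 1.5
tcp_pos: [0.4509, 0.1507, 0.2595]
orientation: [2.016, 2.408, -0.002]
contact_force: [0.2, -0.1, 0.4]
grip_width: 0.0853
gripper_force: 0.0
```

```bash
python3 rel.py .4695 -.0413 .235 -14
```

```text
d [-0.1922 -0.0154  0.0248] rv [3.000e-04 1.700e-03 4.212e-01] j [-0.82  0.21  0.41  2.09 -0.11  0.87 -0.16] F [ 0.2 -0.1  0.4] clk 1.5
```

Request:
advance([
  [[-0.045, -0.004, 0.006, 0, 0, 0.12], [-0.09, -0.008, 0.012, 0, 0, 0.24], [-0.135, -0.011, 0.018, 0, 0, 0.36], [-0.18, -0.014, 0.024, 0, 0, 0.42], [-0.192, -0.0155, 0.025, 0, 0, 0.421]],
])

```text
clock: 2.0
tcp_pos: [0.4686, -0.0416, 0.2345]
orientation: [2.475, 1.934, -0.003]
contact_force: [0.7, 0.9, -0.5]
grip_width: 0.085
gripper_force: 0.0
```

Request:
advance([
  [[0, 0, 0, 0, 0, 0], [0, 0, 0, 0, 0, 0]],
])

```text
clock: 2.2
tcp_pos: [0.4692, -0.036, 0.2348]
orientation: [-2.467, -1.945, 0.0]
contact_force: [-0.1, 1.2, -0.1]
grip_width: 0.085
gripper_force: 0.0
```

```bash
python3 rel.py .4695 -.0413 .164 -14
```

```text
d [-0.0051  0.0016  0.0708] rv [-0.0005 -0.0003  0.0088] j [-0.55  0.25  0.57  2.13 -0.19  0.81 -0.09] F [-0.1  1.2 -0.1] clk 2.2
```

Run:
```python
from h import *
im,d=r.grab_frame("wrist");cv2.imwrite("pics/w1.png",im)
c=r.camera_info("wrist");K=np.array(c["camera_matrix"]);print(K.round(1).tolist(),(-np.array(c["R"]).T@c["t"]).round(3))
p=np.array(c["R"])@np.array([.4695,-.0413,.117])+c["t"];th=np.arctan2(np.hypot(*p[:2]),p[2]);print(K[:2,2]+K[0,0]*th*p[:2]/np.hypot(*p[:2]))
```

```text
[[309.7, 0.0, 316.4], [0.0, 309.7, 198.6], [0.0, 0.0, 1.0]] [0.486 0.031 0.305]
[318.36100445 230.85528648]
```

View pics/w1.png

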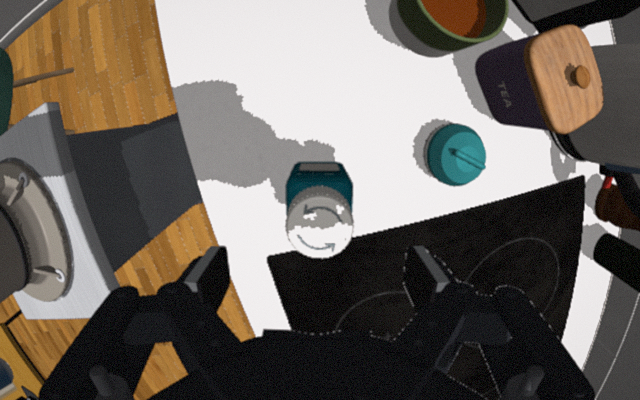

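The wrist view shows the cap top centred at about (320,228). My estimate projects to (318,231), so they agree and I'll descend.

Request:
advance([
  [[-0.005, 0.0016, 0.02, 0, 0, 0.009], [-0.005, 0.0016, 0.045, 0, 0, 0.009], [-0.005, 0.0016, 0.06, 0, 0, 0.009], [-0.005, 0.0016, 0.071, 0, 0, 0.009], [-0.005, 0.0016, 0.071, 0, 0, 0.009]],
])

```text
clock: 2.75
tcp_pos: [0.4691, -0.0407, 0.1629]
orientation: [-2.473, -1.935, 0.003]
contact_force: [0.3, 1.3, 0.5]
grip_width: 0.0854
gripper_force: 0.0
```

Request:
advance([
  [[0, 0, 0, 0, 0, 0], [0, 0, 0, 0, 0, 0], [0, 0, 0, 0, 0, 0]],
])

```text
clock: 3.05
tcp_pos: [0.4702, -0.0418, 0.1646]
orientation: [2.476, 1.933, 0.002]
contact_force: [0.3, -0.1, 1.0]
grip_width: 0.0851
gripper_force: 0.0
```

```bash
python3 rel.py .4695 -.0413 .164 -14
```

```text
d [ 0.0003 -0.0008  0.0006] rv [ 0.0013 -0.0007 -0.0004] j [-0.47  0.38  0.51  2.18 -0.31  0.65  0.02] F [ 0.3 -0.1  1. ] clk 3.05
```

Request:
advance([
  [[0, 0, 0, 0, 0, 0], [0, 0, 0, 0, 0, 0], [0, 0, 0, 0, 0, 0], [0, 0, 0, 0, 0, 0], [0, 0, 0, 0, 0, 0]],
], finger_gap=0.03, grip_n=70)

```text
clock: 3.55
tcp_pos: [0.4698, -0.042, 0.1643]
orientation: [-2.476, -1.933, -0.001]
contact_force: [-1.0, -0.3, 5.5]
grip_width: 0.0443
gripper_force: 70.5
```

Request:
advance([
  [[0, 0, 0, 0, 0, 0], [0, 0, 0, 0, 0, 0], [0, 0, 0, 0, 0, 0], [0, 0, 0, 0, 0, 0], [0, 0, 0, 0, 0, 0]],
])

```text
clock: 4.05
tcp_pos: [0.4697, -0.0419, 0.1642]
orientation: [-2.476, -1.933, -0.001]
contact_force: [-1.8, -0.6, 6.9]
grip_width: 0.0446
gripper_force: 70.5
```

Request:
advance([
  [[0, 0, -0.01, 0, 0, 0], [0, 0, -0.025, 0, 0, 0], [0, 0, -0.04, 0, 0, 0], [0, 0, -0.06, 0, 0, 0], [0, 0, -0.06, 0, 0, 0]],
])

```text
clock: 4.55
tcp_pos: [0.4708, -0.0421, 0.226]
orientation: [2.475, 1.932, 0.006]
contact_force: [0.8, -0.7, -2.0]
grip_width: 0.0447
gripper_force: 72.5
```

Request:
advance([
  [[0, 0, 0, 0, 0, 0], [0, 0, 0, 0, 0, 0]],
])

```text
clock: 4.75
tcp_pos: [0.4691, -0.0418, 0.2232]
orientation: [-2.475, -1.933, 0.002]
contact_force: [0.1, -0.1, -3.1]
grip_width: 0.0443
gripper_force: 72.5
```

```bash
python3 rel.py .458 .2434 .25 25
```

```text
d [ 0.274  -0.0799 -0.0268] rv [-0.0014 -0.     -0.6812] j [-0.53  0.28  0.58  2.14 -0.21  0.78 -0.07] F [ 0.1 -0.1 -3.1] clk 4.75
```

Run:
```python
from h import *
im,d=r.grab_frame("side");cv2.imwrite("pics/s2.png",cv2.resize(im[120:340,200:440],None,fx=3,fy=2.7));np.save("pics/s2.npy",d)
```

```text
(no output)
```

View pics/s2.png

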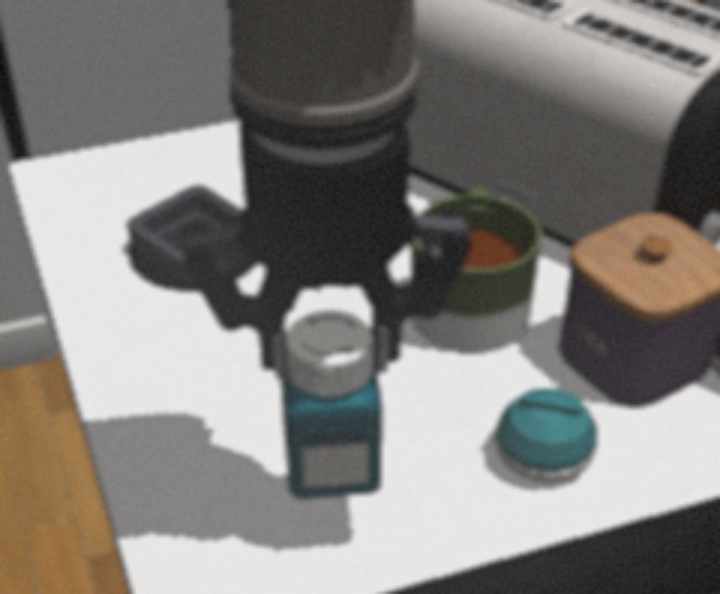

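Move in two calls of ~0.285 m: 8 rows at .04.

The bottle hangs level from the cap, its body around (335,440) in the crop. Next I'll carry it to the holder.

Request:
advance([
  [[0.03, -0.009, -0.003, 0, 0, -0.08], [0.068, -0.02, -0.006, 0, 0, -0.17], [0.106, -0.031, -0.01, 0, 0, -0.26], [0.144, -0.042, -0.014, 0, 0, -0.35], [0.17, -0.05, -0.017, 0, 0, -0.43]],
])

```text
clock: 5.3
tcp_pos: [0.4618, 0.1378, 0.2404]
orientation: [-1.998, -2.423, 0.001]
contact_force: [0.4, -0.2, -1.0]
grip_width: 0.0446
gripper_force: 72.6
```

Request:
advance([
  [[0, 0, 0, 0, 0, 0], [0, 0, 0, 0, 0, 0]],
])

```text
clock: 5.5
tcp_pos: [0.4622, 0.1349, 0.2404]
orientation: [-2.006, -2.418, 0.002]
contact_force: [0.9, -0.8, -1.6]
grip_width: 0.0445
gripper_force: 72.5
```

```bash
python3 rel.py .458 .2434 .245 25
```

```text
d [ 0.1074  0.0159 -0.0048] rv [-0.0012  0.0007 -0.2505] j [-0.78  0.25  0.42  2.09 -0.14  0.83 -0.09] F [ 0.9 -0.8 -1.6] clk 5.5
```

Request:
advance([
  [[0.03, 0.004, 0, 0, 0, -0.08], [0.06, 0.009, 0, 0, 0, -0.17], [0.09, 0.013, 0, 0, 0, -0.25], [0.1074, 0.016, 0, 0, 0, -0.25], [0.1074, 0.016, 0, 0, 0, -0.25]],
])

```text
clock: 6.0
tcp_pos: [0.4582, 0.2462, 0.2406]
orientation: [-1.687, -2.65, -0.001]
contact_force: [0.5, -0.3, -2.5]
grip_width: 0.0449
gripper_force: 72.5
```

Request:
advance([
  [[0, 0, 0, 0, 0, 0], [0, 0, 0, 0, 0, 0], [0, 0, 0, 0, 0, 0]],
])

```text
clock: 6.3
tcp_pos: [0.4586, 0.2423, 0.2409]
orientation: [1.693, 2.646, -0.001]
contact_force: [0.1, -0.8, -2.6]
grip_width: 0.0449
gripper_force: 72.5
```

```bash
python3 rel.py .458 .2434 .245 25
```

Run:
```python
from h import *
from scipy.optimize import least_squares
def fit(Q,h,rr,x0):
    def f(p):
        c,s=np.cos(p[2]),np.sin(p[2]);q=(Q[:,:2]-p[:2])@np.array([[c,-s],[s,c]])
        a=np.abs(q)-(h-rr)
        return np.linalg.norm(np.maximum(a,0),axis=1)+np.minimum(a.max(1),0)-rr
    best=min((least_squares(f,[*x0,t],loss="soft_l1",f_scale=.001) for t in np.radians([0,22,45,67])),key=lambda s:s.cost)
    print(len(Q),best.x[:2].round(4),(np.degrees(best.x[2])%90).round(2),(np.abs(best.fun).mean()*1000).round(2))
o=r.get_obs()["tcp_pos"]
for n in("side","top"):
    im,d=r.grab_frame(n);C=cloud(n,d).reshape(-1,3);cv2.imwrite(f"pics/{n}3.png",im)
    near=np.hypot(C[:,0]-.458,C[:,1]-.2434)<.042
    z0=o[2]-.164
    for a,b in((.006,.035),(.035,.07),(.006,.07)):
        Q=C[near&(C[:,2]>z0+a)&(C[:,2]<z0+b)]
        if len(Q)>30: print(n,a,b,"z",Q[:,2].min().round(4),end=" ");fit(Q,.026,.008,[.458,.2434])
    print(n, "lowest", np.sort(C[near&(C[:,2]>.045)][:,2])[:5].round(4))
```

```text
d [ 0.0012 -0.0001 -0.0041] rv [-0.0004  0.0005 -0.0037] j [-0.88  0.3   0.33  2.01 -0.13  0.85 -0.05] F [ 0.1 -0.8 -2.6] clk 6.3
side 0.006 0.035 z 0.0829 350 [0.4574 0.2435] 24.69 0.74
side 0.035 0.07 z 0.1119 458 [0.4577 0.2435] 25.29 0.72
side 0.006 0.07 z 0.0829 808 [0.4576 0.2435] 25.03 0.73
side lowest [0.0757 0.0758 0.0763 0.0773 0.0779]
top lowest [0.5077 0.5106 0.5111 0.5114 0.5125]
```

Request:
advance([
  [[0.0002, 0, 0.012, 0, 0, 0], [0.0004, 0, 0.027, 0, 0, 0], [0.0005, 0, 0.04, 0, 0, 0], [0.0005, 0, 0.046, 0, 0, 0], [0.0005, 0, 0.05, 0, 0, 0]],
])

```text
clock: 6.9
tcp_pos: [0.4601, 0.2451, 0.1917]
orientation: [1.689, 2.647, 0.007]
contact_force: [2.8, 1.6, 13.5]
grip_width: 0.0443
gripper_force: 74.3
```

Request:
advance([
  [[0, 0, 0.003, 0, 0, 0], [0, 0, 0.006, 0, 0, 0], [0, 0, 0.006, 0, 0, 0]],
])

```text
clock: 7.2
tcp_pos: [0.4588, 0.2443, 0.1849]
orientation: [1.69, 2.648, 0.002]
contact_force: [2.6, 1.2, -1.2]
grip_width: 0.0444
gripper_force: 76.7
```

```bash
python3 rel.py .458 .2434 .1742 25
```

```text
d [-0.0005 -0.0011  0.0107] rv [ 0.0015 -0.0001 -0.0016] j [-0.85  0.39  0.3   2.05 -0.17  0.73 -0.01] F [ 2.6  1.2 -1.2] clk 7.2
```

Request:
advance([
  [[0, 0, 0.003, 0, 0, 0], [0, 0, 0.006, 0, 0, 0], [0, 0, 0.009, 0, 0, 0], [0, 0, 0.0105, 0, 0, 0], [0, 0, 0.0105, 0, 0, 0]],
])

```text
clock: 7.7
tcp_pos: [0.4583, 0.244, 0.1746]
orientation: [-1.69, -2.648, 0.0]
contact_force: [-0.5, -1.2, 8.0]
grip_width: 0.0443
gripper_force: 77.7
```

Request:
advance([
  [[0, 0, 0.0005, 0, 0, 0], [0, 0, 0.0005, 0, 0, 0], [0, 0, 0.0005, 0, 0, 0]],
])

```text
clock: 8.0
tcp_pos: [0.4583, 0.244, 0.1745]
orientation: [-1.69, -2.648, -0.0]
contact_force: [-1.0, -0.1, 6.9]
grip_width: 0.0442
gripper_force: 77.7
```

```bash
python3 rel.py .458 .2434 .1742 25
```

```text
d [-0.0004 -0.0005  0.0003] rv [ 0.0001 -0.0003 -0.0015] j [-0.85  0.4   0.3   2.05 -0.18  0.71 -0.  ] F [-1.  -0.1  6.9] clk 8.0
```

Request:
advance([
  [[0, 0, 0, 0, 0, 0], [0, 0, 0, 0, 0, 0], [0, 0, 0, 0, 0, 0]],
], grip_n=100)

```text
clock: 8.3
tcp_pos: [0.4583, 0.244, 0.1745]
orientation: [-1.69, -2.648, -0.0]
contact_force: [-0.7, -0.2, 8.1]
grip_width: 0.0438
gripper_force: 102.3
```

Request:
advance([
  [[0, 0, 0.001, 0, 0, 0], [0, 0, 0.002, 0, 0, 0], [0, 0, 0.002, 0, 0, 0]],
], lines="2,4")

```text
tcp_pos: [0.4584, 0.2441, 0.1727]
orientation: [-1.69, -2.648, -0.001]
contact_force: [-1.3, -1.7, 11.6]
```

Request:
advance([
  [[0, 0, 0.001, 0, 0, 0], [0, 0, 0.002, 0, 0, 0], [0, 0, 0.002, 0, 0, 0]],
], lines="2,4")

```text
tcp_pos: [0.4588, 0.2443, 0.1712]
orientation: [1.69, 2.648, 0.002]
contact_force: [-0.9, -1.0, 15.5]
```

Request:
advance([
  [[0, 0, 0.001, 0, 0, 0], [0, 0, 0.001, 0, 0, 0], [0, 0, 0.001, 0, 0, 0]],
])

```text
clock: 9.2
tcp_pos: [0.4594, 0.2446, 0.1711]
orientation: [1.69, 2.648, 0.005]
contact_force: [-2.8, -1.2, 20.8]
grip_width: 0.044
gripper_force: 104.1
```

Request:
advance([
  [[0, 0, 0, 0, 0, -0.1], [0, 0, 0, 0, 0, -0.2], [0, 0, 0, 0, 0, -0.3], [0, 0, 0, 0, 0, -0.4], [0, 0, 0, 0, 0, -0.5]],
])

```text
clock: 9.7
tcp_pos: [0.4594, 0.2448, 0.171]
orientation: [0.976, 2.984, 0.005]
contact_force: [-1.5, -1.5, 17.9]
grip_width: 0.0434
gripper_force: 103.7
```

Run:
```python
from h import *
o=r.get_obs();print(o["moment"].round(2),o["joints"].round(2))
```

```text
[ 0.02  0.29 -0.09] [-0.74  0.4   0.17  2.05 -0.1   0.69  0.43]
```

Request:
advance([
  [[0, 0, 0, 0, 0, -0.1], [0, 0, 0, 0, 0, -0.2], [0, 0, 0, 0, 0, -0.3], [0, 0, 0, 0, 0, -0.4], [0, 0, 0, 0, 0, -0.5]],
])

```text
clock: 10.2
tcp_pos: [0.4595, 0.2453, 0.171]
orientation: [0.207, 3.132, 0.005]
contact_force: [-0.7, 0.6, 16.7]
grip_width: 0.0435
gripper_force: 103.5
```

Request:
advance([
  [[0, 0, 0, 0, 0, -0.08], [0, 0, 0, 0, 0, -0.16], [0, 0, 0, 0, 0, -0.24], [0, 0, 0, 0, 0, -0.3], [0, 0, 0, 0, 0, -0.3]],
])

```text
clock: 10.7
tcp_pos: [0.4594, 0.2456, 0.171]
orientation: [-0.26, 3.127, 0.005]
contact_force: [-0.7, 1.9, 16.3]
grip_width: 0.0441
gripper_force: 103.5
```

Run:
```python
from h import *
o=r.get_obs();a=o["orientation"];print(o["moment"].round(2),o["joints"].round(2),2*np.degrees(np.arctan2(a[1],a[0]))-90)
```

```text
[0.5  0.26 0.03] [-0.59  0.4  -0.03  2.04  0.02  0.7   1.11] 99.50766184698267
```

Request:
advance([
  [[0, 0, 0, 0, 0, -0.04], [0, 0, 0, 0, 0, -0.08], [0, 0, 0, 0, 0, -0.1], [0, 0, 0, 0, 0, -0.1]],
])

```text
clock: 11.1
tcp_pos: [0.4595, 0.2461, 0.1711]
orientation: [-0.413, 3.11, 0.006]
contact_force: [0.5, 3.8, 15.0]
grip_width: 0.0438
gripper_force: 103.3
```

Run:
```python
from h import *
o=r.get_obs();a=o["orientation"];print(o["moment"].round(2),o["joints"].round(2),2*np.degrees(np.arctan2(a[1],a[0]))-90)
im,d=r.grab_frame("side");cv2.imwrite("pics/s4.png",cv2.resize(im[100:280,180:360],None,fx=3.3,fy=3.3))
```

```text
[ 0.81  0.14 -0.37] [-0.57  0.4  -0.05  2.04  0.03  0.7   1.2 ] 105.14080103867667
```

View pics/s4.png

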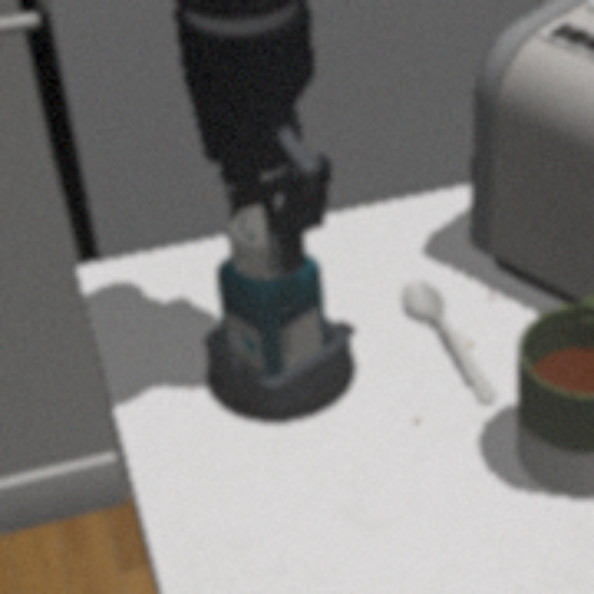

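The bottle stands seated in the holder with the fingers on the cap at about (265,235). The twist moment has risen, so the cap is at its stop. I'll relax slightly and lift.

Request:
advance([
  [[0, 0, -0.002, 0, 0, 0.03], [0, 0, -0.004, 0, 0, 0.08], [0, 0, -0.005, 0, 0, 0.08], [0, 0, -0.005, 0, 0, 0.08]],
])

```text
clock: 11.55
tcp_pos: [0.4589, 0.2453, 0.1751]
orientation: [-0.289, 3.126, 0.003]
contact_force: [1.3, 2.7, 6.1]
grip_width: 0.0438
gripper_force: 102.4
```

Request:
advance([
  [[0, 0, -0.002, 0, 0, 0], [0, 0, -0.004, 0, 0, 0], [0, 0, -0.006, 0, 0, 0], [0, 0, -0.006, 0, 0, 0]],
])

```text
clock: 11.95
tcp_pos: [0.4576, 0.2436, 0.1796]
orientation: [0.289, -3.127, 0.001]
contact_force: [0.4, 0.8, 0.3]
grip_width: 0.0438
gripper_force: 101.6
```

Run:
```python
from h import *
o=r.get_obs();print(o["moment"].round(2))
```

```text
[ 0.16 -0.08 -0.  ]
```

Request:
advance([
  [[0, 0, -0.003, 0, 0, 0], [0, 0, -0.006, 0, 0, 0], [0, 0, -0.01, 0, 0, 0], [0, 0, -0.014, 0, 0, 0], [0, 0, -0.018, 0, 0, 0]],
])

```text
clock: 12.45
tcp_pos: [0.4581, 0.244, 0.1983]
orientation: [0.289, -3.128, 0.0]
contact_force: [-0.5, 0.8, -0.3]
grip_width: 0.0439
gripper_force: 101.6
```

Request:
advance([
  [[0, 0, -0.01, 0, 0, 0], [0, 0, -0.02, 0, 0, 0], [0, 0, -0.032, 0, 0, 0], [0, 0, -0.042, 0, 0, 0], [0, 0, -0.044, 0, 0, 0]],
])

```text
clock: 12.95
tcp_pos: [0.4588, 0.2445, 0.2437]
orientation: [-0.289, 3.126, 0.002]
contact_force: [-0.8, -0.4, -0.7]
grip_width: 0.0439
gripper_force: 101.7
```

Request:
advance([
  [[0, 0, 0, 0, 0, 0], [0, 0, 0, 0, 0, 0], [0, 0, 0, 0, 0, 0], [0, 0, 0, 0, 0, 0], [0, 0, 0, 0, 0, 0]],
])

```text
clock: 13.45
tcp_pos: [0.4581, 0.244, 0.2416]
orientation: [0.289, -3.128, 0.0]
contact_force: [0.1, 0.8, -0.0]
grip_width: 0.0439
gripper_force: 101.6
```

Run:
```python
from h import *
im,d=r.grab_frame("side");cv2.imwrite("pics/s5.png",cv2.resize(im[100:280,180:360],None,fx=3.3,fy=3.3))
C=cloud("side",d).reshape(-1,3)
Q=C[(np.hypot(C[:,0]-.458,C[:,1]-.2434)<.045)&(C[:,2]>.02)]
print(np.histogram(Q[:,2],np.arange(.02,.24,.01)))
b=Q[(Q[:,2]>.11)&(Q[:,2]<.121)];print(b.mean(0),b[:,2].max())
```

```bash
python3 rel.py .458 .2434 .2415 100
```

```text
(array([232, 217, 118, 103, 120, 117, 140, 223,  88, 131,   0,   0,   0,
         0,  16,  86, 102, 199,  59,  51,  54]), array([0.02, 0.03, 0.04, 0.05, 0.06, 0.07, 0.08, 0.09, 0.1 , 0.11, 0.12,
       0.13, 0.14, 0.15, 0.16, 0.17, 0.18, 0.19, 0.2 , 0.21, 0.22, 0.23]))
[0.45706193 0.24260149 0.11418654] 0.11897697963156012
d [ 0.0002 -0.0006  0.0002] rv [-0.0002 -0.0004  0.0097] j [-0.58  0.3  -0.03  1.99  0.01  0.86  1.13] F [ 1.5 -1.5 -0.2] clk 13.5
```

View pics/s5.png

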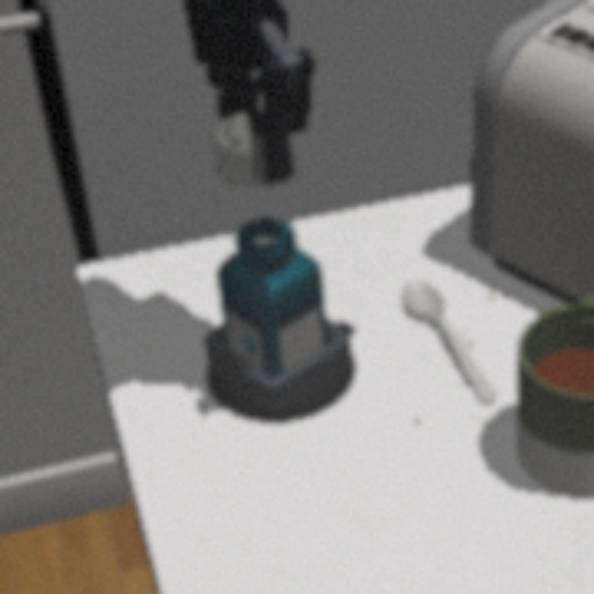

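The bottle stands open and home, with its rim at about (266,232) and z ≈ 0.118. The cap hangs straight above it at (255,150), about 5 cm clear.

Request:
advance([
  [[0, 0, 0, 0, 0, 0], [0, 0, 0, 0, 0, 0], [0, 0, 0, 0, 0, 0], [0, 0, 0, 0, 0, 0], [0, 0, 0, 0, 0, 0]],
], lines="1,2")

```text
clock: 14.0
tcp_pos: [0.4582, 0.2441, 0.2419]
```

```bash
python3 -c "from bench import r;print(r.hand_in())"
```

```text
the job is handed in; nothing more can be done
None
```

The job is handed in at about 14 s of the 61 s, verdict not shown: the open bottle stands fully home in the holder, and the gripper holds the cap level about 5 cm straight above its mouth.

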